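Mesh the low gear of a hand drive

TASK

Put the small hand-cranked drive into low gear: press the round knob down past its spring click, then rock the crank gently to and fro until the teeth of the two gear wheels mesh and the knob drops fully home. Do not force the teeth, and leave the things around the drive where they stand. Let go of the crank with the knob fully down.

Things in the scene. Friction and masses are not known exactly. Their poses are not given: they have to be found in the camera images.
- drive: fixed dark steel base plate, 104 mm (its x) by 214 mm (its y), 14 mm thick. Origin: centre of its underside. On it two upright axles: at its y = +42 mm the crank, at y = -42 mm the low gear with the round knob on top. Each has a brass gear wheel of 10 coarse teeth, 96 mm across, 18 mm thick; the crank's wheel stays 20 to 38 mm above the table
- low_gear: brass low-gear wheel (10 teeth, 96 mm across, 18 mm thick) under the knob; slides up and down with it; raised, its underside is 48 mm above the table, clear of the crank's wheel. It turns stiffly (0.12 N m) and independently of the knob: turning the knob does nothing. Origin on its axle, 48 mm below the wheel's underside
- gear_knob (a joint): knob and low-gear wheel pressed down, m: 0 to 0.028. A spring plunger at its collar holds it up near 0; about 4 N presses it past the click at 0.004, then a spring drives it on (8 N) until at 0.010 its teeth land on the other wheel's: at the start they are always out of line. When the teeth line up (within about 0.05 rad, once each 0.63 rad of crank) it drops to 0.028, fully home, and stays
- crank (a joint): crank angle, rad, growing anticlockwise seen from above; 0 = arm along the drive's +y. Turns easily (0.1 N m). Turning it up to about 0.55 rad to either side of its start passes a point where the teeth line up. Once meshed the low-gear wheel turns with it
- crank_grip (a point): centre of the upright wooden crank handle: a round grip 20 mm thick and 40 mm tall, its top 18 mm above this point (130 mm above the table), 55 mm out from the crank axle; the flat steel arm lies under it, its top 22 mm below this point
- crank_axle (a point): point on the upright crank axle, at the same height (112 mm) as the centre of the handle; x and y axes turn with the crank, its y pointing along the arm to the handle
- knob_top (a point): centre of the flat top of the dark wooden mushroom knob, 44 mm across; 146 mm above the table when raised, 136 mm when its teeth rest on the other wheel's, 118 mm when fully home. Beyond it stands a post with the spring plunger, 94 mm tall, 58 mm from the knob's axle
- tea_glass: tea glass, 63 mm across, 88 mm tall, standing near the drive; a bystander. Origin at its base
- masking_tape: roll of masking tape, 96 mm across, 25 mm tall, lying flat; a bystander. Origin at its underside
- sanding_block: dark sanding block, 52 x 105 x 29 mm; a bystander. Origin at its underside
Things that resemble listed ones, but are neither listed nor needed, are in the scene too. There is more than one size of the drive; the one meant has the size given above.

How it is judged:
By the outcome, as a careful person would: the job done as asked, in the order asked, and still so for the second after the job is handed in, with the robot touching nothing.
It also fails if it takes over 40 s, if anything falls off the work surface, if the arm or the gripper's body presses on something with over 40 N, if the wrist force passes 120 N, or if a joint passes its speed limit or range.

ROBOT

A 6-joint arm with a two-finger parallel gripper is mounted at the origin on the work surface; the furniture and walls round the work are solid. World frame = base frame: x ahead of the robot, y to its left, z up, the work surface at z = 0. Lengths are in mm, angles in rad, forces in N, time in s.
With the tool pointing down it reaches from about 275 to 750 mm from the base axis. Payload 10.2 kg.
Tool frame: the origin (TCP) lies at the very end of the fingers, on their centre line; the grasp point (between the pads) lies 19 mm behind it; z points along the fingers, y is the line along which they close (so a half turn about z gives the same grasp; the last joint's range is limited). The gripper opens to 85 mm and grips with 20 to 120 N. Pads are 22 mm wide; open, the fingers measure 114 mm over their backs; the gripper's body (76 mm by 85 mm) begins 54 mm behind the grasp point. The pads swing forward as they close: fully open they stand 13 mm farther back than shut.
Start: joints at [-1.417, 0.313, 1.498, -0, 1.331, -0.223], TCP at [193.16, -488.181, 231.294] pointing down, gripper open.
Joint ranges: [-2.94, 2.94], [-0.97, 2.17], [0.19, 2.56], [-1.23, 4.37], [0.02, 3.11], [-2.88, 2.88]. Speed limits (rad/s): [2.39, 2.39, 3.01, 3.14, 3.14, 3.14].

INTERFACE

Orientations are given as a unit quaternion [w, x, y, z].
In Python, from rig import telemetry, optics, ctrl gives the robot as it stands.
- The arm moves only by the tool servo_tool, never from a script. Its argument "deltas" is a list of rows, each a list of 3 entries, a list of its own where there are three numbers: the shift along the tool's x, y, z in units of 20 cm (1.0 is 20 cm), then the turn, a rotation vector about the tool's x, y, z in units of 90 degrees (1.0 is 90 degrees), then the opening, from 0 (shut) to 1 (fully open). A call has 1 to 8 rows; each row shifts and turns the commanded pose from where the row before left it, along the tool's axes as they then stand; what a row does not reach is not made up. A row lasts 1/10 s, in which the tool goes at most 50 mm and 8.59 degrees, less where a joint would pass 70% of its speed; a pose out of reach is approached as far as the arm can. A call with a number of a shift or a turn outside -1 to 1 is refused whole. A call with a gripper value outside its range is refused whole. The fingers move at their own pace and stop on an object; "squeeze" is the grip in N (left out, the last holds). Time passes only in rows, so rows that do not move let the fingers close. It gives the time, the measured TCP pose, the force, the opening and the grip force at its end, in the units of the state.
- telemetry.sense(): the state, without advancing time (a new reading comes with each control period).
- optics.capture(name): name is "side" or "top" or "wrist"; returns the picture (400x640x3 uint8, blue, green, red); there is no depth.
- optics.camera_model(name): a dict with "vfov" (degrees; the focal length in pixels is half the picture's height over the tangent of half this angle, whatever the lens; pixels are square), "cx", "cy" (the principal point, pixels), "R" (3x3) and "t" (3): a world point X has camera coordinates R X + t; the wrist camera has in their place "mount" (4x4, takes a point from camera to tool coordinates, whose origin is the TCP and whose axes are the flange's). Camera axes: x right, y down, z forward; pixel columns grow to the right and rows downward; lengths in mm; the calibration is good to about 2 mm. A picture is of the moment at which its call begins: read the wrist's pose just before it. camera_model takes no time and is no camera call.
- ctrl.finish_job(): hands the job in; it is judged then, once.
The state is a dict: "time_s": time; "joints": joint angles; "dq": joint speeds; "tau": joint torques, N m; "eef_pos": TCP position; "ee_rot": TCP orientation; "force": force on the tool from outside, world axes, zero at the start; "wrist_torque": the same for the moment, N m; "grip_width": opening from 0.0 (shut) to 1.0 (fully open); "grip_force": force on a finger pad.
Only numpy, scipy, OpenCV 4.12 (cv2) and the standard library are available. Lean on these libraries where they do the work, as an engineer would, in place of code of your own. Each camera call takes 0.05 s, during which the arm holds its last target. There are 200 camera calls.

## Working session

There is one attempt and no reset: what is moved stays moved. The work goes in short steps, Python scripts to look and compute and a tool call to move; the robot and the scene stay as the last step left them, time stands still between calls to the robot, and variables do not carry over. Pictures are saved under pics/ and viewed, at most 10 in all, crops included, and the job is handed in when it is done.

Besides the shell and the picture viewer there is one more tool, called after "Emit:" in YAML: its name, and indented under it one key for each argument. servo_tool: Moves the arm, as the interface text tells. Its arguments: {"type":"object","properties":{"deltas":{"type":"array"},"squeeze":{"type":"number"}},"required":["deltas"]}

```bash
mkdir -p pics
python3 - <<'E'
from rig import telemetry, optics, ctrl
import cv2
for n in("top","side"):
    cv2.imwrite(f"pics/{n}1.png",optics.capture(n))
    m=optics.camera_model(n);print(n,m)
print(optics.camera_model("wrist"));print(telemetry.sense())
E
```

```text
top {'vfov': 52.390523606522535, 'cx': 316.5393590511861, 'cy': 194.44140561101528, 'R': array([[ 0.01131623, -0.99948212,  0.03012358],
       [-0.9864106 , -0.01609625, -0.16350853],
       [ 0.16390873, -0.02786392, -0.98608191]]), 't': array([-155.59048791,  477.68918054, 1500.04334153])}
side {'vfov': 43.38923670881864, 'cx': 321.76657724182115, 'cy': 202.69287668988693, 'R': array([[-0.81410078,  0.58060657, -0.01165902],
       [ 0.5143262 ,  0.71155256, -0.47870817],
       [-0.2696451 , -0.39571323, -0.87789667]]), 't': array([ 447.09531255, -103.31825431, 1756.90819498])}
{'vfov': 71.50929208540538, 'cx': 322.2346030160587, 'cy': 199.57610019446878, 'mount': array([[-4.25974302e-04, -9.62569439e-01, -2.71034856e-01,
         6.89058465e+01],
       [ 9.99999552e-01, -1.80868529e-04, -9.29310702e-04,
         5.45376899e-01],
       [ 8.45504405e-04, -2.71035130e-01,  9.62569085e-01,
        -1.42285263e+02],
       [ 0.00000000e+00,  0.00000000e+00,  0.00000000e+00,
         1.00000000e+00]])}
{'time_s': 0.1, 'joints': array([-1.41739021e+00,  3.13391609e-01,  1.49831510e+00, -4.48326237e-05,
        1.33099963e+00, -2.23383061e-01]), 'dq': array([ 0.00081016, -0.001534  , -0.0015093 , -0.00092504,  0.00021167,
        0.0013647 ]), 'tau': array([ 3.30123767e-03, -4.12895787e+01, -2.60141659e+01, -1.61538223e-04,
        3.03071021e-03,  5.25352178e-06]), 'eef_pos': array([ 193.11950021, -487.95931849,  230.81087045]), 'ee_rot': array([-5.57264866e-04,  9.82305013e-01,  1.87287346e-01, -2.27945783e-06]), 'force': array([ 0.06851882, -0.04168023, -0.3463237 ]), 'wrist_torque': array([ 0.01087834, -0.02570488, -0.01610412]), 'grip_force': 0.0, 'grip_width': 1.0001563001841822}
```

View pics/top1.png

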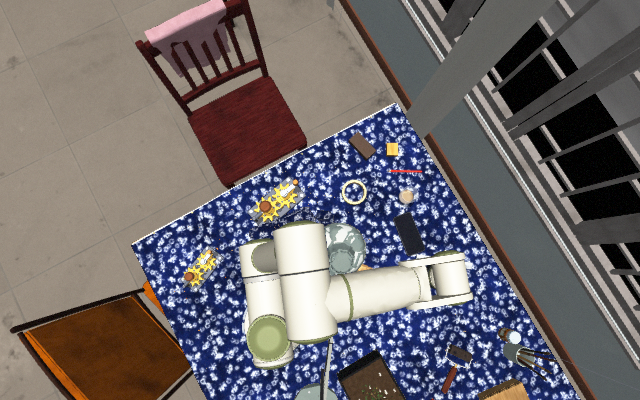

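View pics/side1.png

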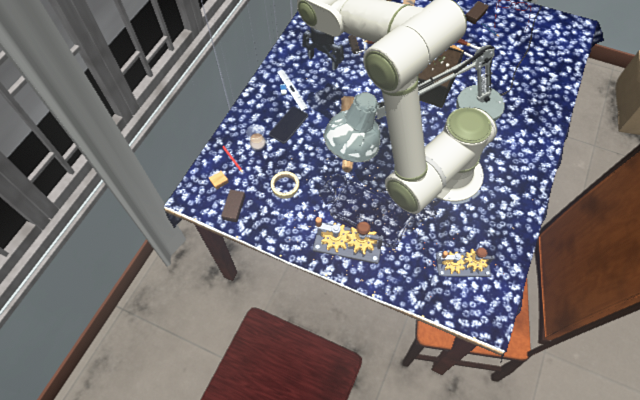

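```bash
cat > h.py <<'E'
import numpy as np
from rig import telemetry, optics, ctrl
from scipy.spatial.transform import Rotation as Ro
def cam(n,s=None):
    m=optics.camera_model(n); f=200/np.tan(np.radians(m['vfov']/2))
    K=np.array([[f,0,m['cx']],[0,f,m['cy']],[0,0,1]])
    if n!='wrist': return K,np.array(m['R']),np.array(m['t'])
    s=s or telemetry.sense(); q=s['ee_rot']; R=Ro.from_quat([q[1],q[2],q[3],q[0]]).as_matrix()
    M=np.array(m['mount']); Rc=R@M[:3,:3]; c=R@M[:3,3]+s['eef_pos']
    return K,Rc.T,-Rc.T@c
def ray(C,px):
    K,R,t=C; d=R.T@np.linalg.inv(K)@np.array([px[0],px[1],1.]); return -R.T@t,d
def onz(C,px,z):
    o,d=ray(C,px); return o+d*(z-o[2])/d[2]
def proj(C,X):
    K,R,t=C; p=K@(R@np.array(X,float)+t); return p[:2]/p[2]
E
python3 - <<'E'
from h import *
import cv2
a=cv2.imread('pics/top1.png');b=cv2.imread('pics/side1.png')
A=cv2.resize(a[165:295,175:315],None,fx=4,fy=4,interpolation=3)
B=cv2.resize(b[205:285,300:500],None,fx=4,fy=4,interpolation=3)
cv2.imwrite('pics/c1.png',A);cv2.imwrite('pics/c2.png',B)
C=cam('top')
for p in [(265,207),(295,182),(277,200),(190,275),(213,252),(201,268),(353,192),(406,196),(361,146)]: print(p,onz(C,p,40).round())
E
```

```text
(265, 207) [429.  44.  40.]
(295, 182) [527. -66.  40.]
(277, 200) [456.   0.  40.]
(190, 275) [175. 309.  40.]
(213, 252) [259. 230.  40.]
(201, 268) [201. 270.  40.]
(353, 192) [ 492. -288.   40.]
(406, 196) [ 480. -491.   40.]
(361, 146) [ 674. -320.   40.]
```

View pics/c1.png

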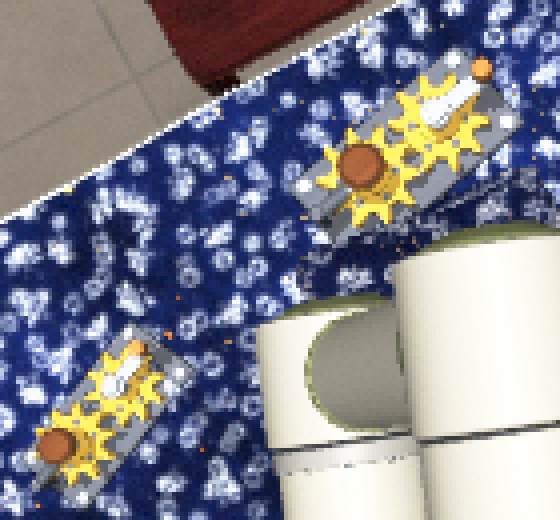

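View pics/c2.png

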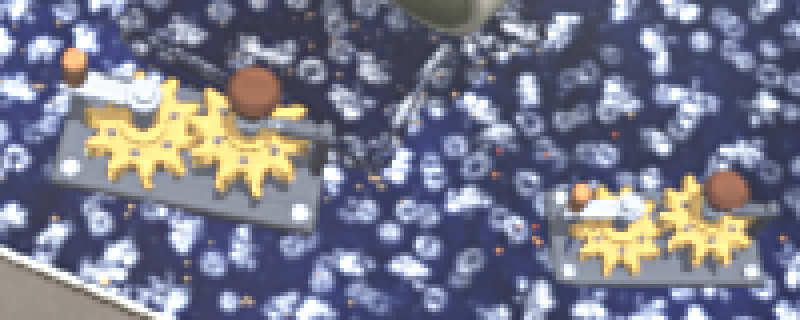

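Run:
```python
from h import *
T,S=cam('top'),cam('side')
def tri(p,q):
    a,d=ray(T,p);b,e=ray(S,q)
    l=np.linalg.lstsq(np.c_[d,-e],b-a,rcond=None)[0]
    return ((a+d*l[0]+b+e*l[1])/2).round(1),np.linalg.norm(a+d*l[0]-b-e*l[1]).round(1)
print('knob',tri((265.2,206),(363.5,227.2)),onz(T,(265.2,206),144).round(1),onz(S,(363.5,227.2),140).round(1))
print('handle',tri((295.5,181.8),(318.3,221)),onz(T,(295.5,181.8),130).round(1),onz(S,(318.3,221),115).round(1))
print('lamp',tri((343,250),(353,135)))
```

```text
knob (array([419.5,  35.3, 133.7]), np.float64(2.0)) [418.8  33.6 144. ] [421.   38.2 140. ]
handle (array([512.3, -69.4, 114.2]), np.float64(1.9)) [509.8 -70.5 130. ] [511.9 -68.4 115. ]
lamp (array([ 264.2, -232.3,  180.7]), np.float64(11.4))
```

Run:
```python
from h import *
T,S=cam('top'),cam('side')
for z in (0,200,300,400): print(z,onz(T,(331,338),z).round(),onz(S,(490,50),z).round(), 'lampbase',onz(S,(482,100),z).round(), 'shade',onz(T,(343,235),z).round(),onz(S,(363,100),z).round())
print('arm',onz(T,(450,278),300),telemetry.sense()['joints'])
for p in [(0,0,400),(100,-250,500),(193,-488,350)]: print(p,proj(T,p).round(),proj(S,p).round())
```

```text
0 [ -49. -210.    0.] [-530. -340.    0.] lampbase [-321. -171.   -0.] shade [ 331. -254.    0.] [  44. -437.    0.]
200 [ -13. -196.  200.] [-340. -227.  200.] lampbase [-159.  -80.  200.] shade [ 317. -235.  200.] [ 157. -311.  200.]
300 [   4. -190.  300.] [-245. -170.  300.] lampbase [-79. -35. 300.] shade [ 311. -225.  300.] [ 214. -248.  300.]
400 [  22. -183.  400.] [-150. -113.  400.] lampbase [  2.  10. 400.] shade [ 304. -216.  400.] [ 270. -185.  400.]
arm [ 183.19839918 -555.02983033  300.        ] [-1.41739021e+00  3.13391609e-01  1.49831510e+00 -4.48326237e-05
  1.33099963e+00 -2.23383061e-01]
(0, 0, 400) [264. 346.] [480.  97.]
(100, -250, 500) [360. 313.] [399.  33.]
(193, -488, 350) [433. 275.] [323.  39.]
```

Emit:
servo_tool:
  deltas:
    - [[0.2,-0.03,-0.08],[0,0,0],0]
    - [[0.2,-0.03,-0.08],[0,0,0],0]
    - [[0.2,-0.03,-0.08],[0,0,0],0]
    - [[0.2,-0.03,-0.08],[0,0,0],0]
    - [[0.2,-0.03,-0.08],[0,0,0],0]
    - [[0.2,-0.04,-0.08],[0,0,0],0]
    - [[0.2,-0.04,-0.08],[0,0,0],0]
    - [[0.1,-0.04,0],[0,0,0],0]

```text
time_s: 0.9
eef_pos: [454.6, -326.0, 344.9]
ee_rot: [0.001, 0.982, 0.188, 0.001]
force: [0.5, -0.5, -0.6]
grip_width: -0.001
grip_force: 0.0
```

Emit:
servo_tool:
  deltas:
    - [[0.06,-0.18,0],[0,0,0],0]
    - [[0.06,-0.18,0],[0,0,0],0]
    - [[0.06,-0.18,0],[0,0,0],0]
    - [[0.06,-0.18,0],[0,0,0],0]
    - [[0.06,-0.18,0],[0,0,0],0]
    - [[0.06,-0.18,0],[0,0,0],0]
    - [[0.06,-0.18,0],[0,0,0],0]
    - [[0.06,-0.18,0],[0,0,0],0]

```text
time_s: 1.7
eef_pos: [435.1, -23.0, 343.1]
ee_rot: [-0.0, 0.982, 0.187, -0.0]
force: [-0.7, 0.1, 0.2]
grip_width: -0.002
grip_force: 0.0
```

Emit:
servo_tool:
  deltas:
    - [[0,0,0],[0,0,-0.095],0]
    - [[0,0,0],[0,0,-0.095],0]
    - [[0,0,0],[0,0,-0.095],0]
    - [[0,0,0],[0,0,-0.095],0]
    - [[0,0,0],[0,0,-0.095],0]
    - [[0,0,0],[0,0,-0.095],0]
    - [[0,0,0],[0,0,-0.095],0]
    - [[0,0,0],[0,0,-0.095],0]

```text
time_s: 2.5
eef_pos: [435.4, -24.4, 343.0]
ee_rot: [-0.0, 0.705, 0.709, -0.0]
force: [0.0, -0.1, 0.5]
grip_width: -0.002
grip_force: 0.0
```

Emit:
servo_tool:
  deltas:
    - [[0,0,0],[0,0,-0.095],0]
    - [[0,0,0],[0,0,-0.095],0]
    - [[0,0,0],[0,0,-0.095],0]
    - [[0,0,0],[0,0,-0.095],0]
    - [[0,0,0],[0,0,-0.085],0]
    - [[0,0,0],[0,0,0],0]
    - [[0,0,0],[0,0,0],0]

```text
time_s: 3.2
eef_pos: [435.5, -24.4, 343.1]
ee_rot: [-0.0, 0.41, 0.912, -0.0]
force: [-0.2, 0.4, -0.0]
grip_width: 0.001
grip_force: 0.0
```

Run:
```python
from h import *
import cv2
s=telemetry.sense(); C=cam('wrist',s)
cv2.imwrite('pics/w1.png',optics.capture('wrist'))
print(s['time_s'],s['eef_pos'],s['ee_rot'],s['joints'])
print('exp knob',proj(C,(419,34,146)),'handle',proj(C,(511,-69,130)))
```

```text
3.2 [435.47321943 -24.44656357 343.1338477 ] [-2.20600985e-04  4.09663872e-01  9.12236517e-01 -2.18350263e-05] [-3.25989686e-01  5.28792894e-02  1.52333408e+00 -1.13611445e-06
  1.56582264e+00 -1.05261485e+00]
exp knob [344.4596042  133.40945107] handle [341.68886323 235.78563712]
```

View pics/w1.png

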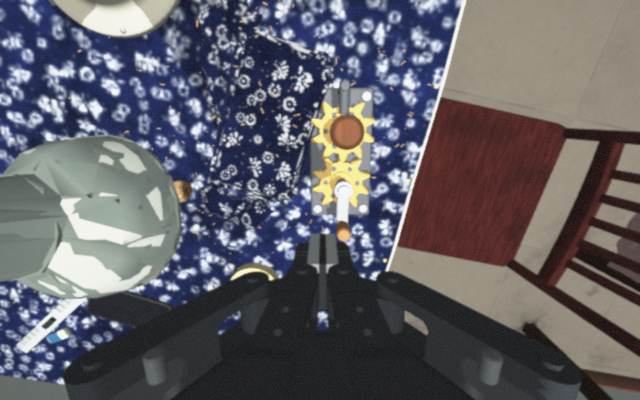

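Run:
```python
from h import *
import cv2
C=cam('wrist'); im=cv2.imread('pics/w1.png')
hsv=cv2.cvtColor(im,cv2.COLOR_BGR2HSV)
m=cv2.inRange(hsv,(3,100,60),(16,255,255)); m[:, :300]=0;m[:,390:]=0;m[:90]=0;m[260:]=0
n,l,st,ce=cv2.connectedComponentsWithStats(m)
for i in range(1,n):
    if st[i,4]>20: 
        print(st[i],ce[i]); x,y,w,h=st[i,:4]; c=(x+(w-1)/2,y+(h-1)/2)
        for z in (146,130,112): print(z,onz(C,c,z).round(1))
print('axle',onz(C,(343,188),95).round(1))
R=Ro.from_quat([4.09663872e-01,9.12236517e-01,0,0]).as_matrix();print(R.round(3))
```

```text
[330 115  34  34 887] [346.37993236 131.66854566]
146 [419.3  37.2 146. ]
130 [420.7  37.7 130. ]
112 [422.3  38.3 112. ]
[337 222  14  19 132] [342.25757576 229.84090909]
146 [502.8 -58.2 146. ]
130 [508.2 -62.1 130. ]
112 [514.1 -66.6 112. ]
axle [474.  -22.5  95. ]
[[-0.664  0.747  0.   ]
 [ 0.747  0.664  0.   ]
 [ 0.     0.    -1.   ]]
```

Emit:
servo_tool:
  deltas:
    - [[0.07,0.035,0.1],[0,0,0],0]
    - [[0.07,0.035,0.2],[0,0,0],0]
    - [[0.07,0.036,0.2],[0,0,0],0]
    - [[0.07,0.035,0.2],[0,0,0],0]
    - [[0,0,0.15],[0,0,0],0]
    - [[0,0,0.05],[0,0,0],0]
    - [[0,0,0],[0,0,0],0]

```text
time_s: 3.95
eef_pos: [419.0, 36.0, 162.9]
ee_rot: [-0.001, 0.409, 0.913, -0.0]
force: [0.1, 0.2, 0.8]
grip_width: 0.001
grip_force: 0.0
```

Run:
```python
from h import *
import cv2
s=telemetry.sense(); C=cam('wrist',s); im=optics.capture('wrist')
print(s['eef_pos'],s['force'])
hsv=cv2.cvtColor(im,cv2.COLOR_BGR2HSV)
m=cv2.inRange(hsv,(3,100,60),(16,255,255))
n,l,st,ce=cv2.connectedComponentsWithStats(m)
for i in range(1,n):
    if st[i,4]>200: print(st[i],ce[i])
print(proj(C,(419.5,36,146)),proj(C,s['eef_pos']))
cv2.imwrite('pics/w2.png',im)
```

```text
[419.02543403  35.97881151 162.92391879] [0.07188802 0.19975721 0.79525707]
[ 294  198   63   49 2111] [326.03268593 220.73140692]
[  0 267  46  15 238] [ 21.19747899 275.44117647]
[322.77874948 236.49287259] [322.15404253 248.00311576]
```

View pics/w2.png

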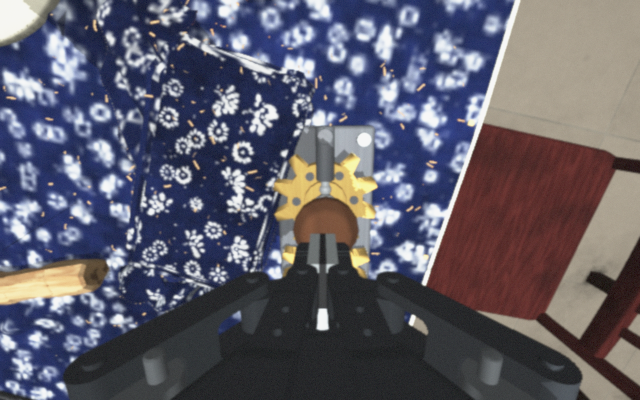

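Emit:
servo_tool:
  deltas:
    - [[0.025,0.01,0.03],[0,0,0],0]
    - [[0,0,0.03],[0,0,0],0]
    - [[0,0,0.02],[0,0,0],0]
    - [[0,0,0.015],[0,0,0],0]
    - [[0,0,0.015],[0,0,0],0]
    - [[0,0,0.01],[0,0,0],0]

```text
time_s: 4.6
eef_pos: [417.4, 41.1, 139.1]
ee_rot: [-0.0, 0.408, 0.913, 0.0]
force: [-0.3, -0.3, -0.4]
grip_width: -0.001
grip_force: 0.0
```

Emit:
servo_tool:
  deltas:
    - [[0,0,0.006],[0,0,0],0]
    - [[0,0,0],[0,0,0],0]

```text
time_s: 4.8
eef_pos: [417.3, 41.1, 138.0]
ee_rot: [-0.0, 0.408, 0.913, -0.0]
force: [0.3, -0.8, -0.5]
grip_width: -0.001
grip_force: 0.0
```

Emit:
servo_tool:
  deltas:
    - [[0,0,-0.15],[0,0,0],0.55]
    - [[0,0,-0.15],[0,0,0],0.55]
    - [[-0.15,0,-0.05],[0,0,0],0.55]
    - [[-0.2,0,0],[0,0,0],0.55]
    - [[-0.2,0,0],[0,0,0],0.55]
    - [[-0.16,0,0],[0,0,0],0.55]
    - [[0,0,0.1],[0,0,0],0.55]
    - [[0,0,0],[0,0,0],0.55]

```text
time_s: 5.6
eef_pos: [511.2, -64.8, 185.9]
ee_rot: [-0.002, 0.408, 0.913, -0.0]
force: [-0.3, 0.6, -0.7]
grip_width: 0.552
grip_force: 0.0
```

Run:
```python
from h import *
import cv2
s=telemetry.sense(); C=cam('wrist',s); im=optics.capture('wrist')
cv2.imwrite('pics/w3.png',im)
hsv=cv2.cvtColor(im,cv2.COLOR_BGR2HSV)
m=cv2.inRange(hsv,(3,100,60),(18,255,255))
n,l,st,ce=cv2.connectedComponentsWithStats(m)
for i in range(1,n):
    if st[i,4]>150: 
        x,y,w,h=st[i,:4];c=(x+(w-1)/2,y+(h-1)/2);print(st[i],onz(C,c,130).round(1),onz(C,c,136).round(1),onz(C,c,146).round(1))
print(proj(C,(511,-66,130)),proj(C,s['eef_pos']))
# side knob check
im=optics.capture('side');cv2.imwrite('pics/s2.png',im)
S=cam('side');hsv=cv2.cvtColor(im,cv2.COLOR_BGR2HSV)
m=cv2.inRange(hsv,(3,80,40),(14,255,200));m[:,:345]=0;m[:,385:]=0;m[:205]=0;m[250:]=0
n,l,st,ce=cv2.connectedComponentsWithStats(m);print([ (st[i],ce[i]) for i in range(1,n) if st[i,4]>20])
b=cv2.imread('pics/side1.png');hsv=cv2.cvtColor(b,cv2.COLOR_BGR2HSV);m=cv2.inRange(hsv,(3,80,40),(14,255,200));m[:,:345]=0;m[:,385:]=0;m[:205]=0;m[250:]=0
n,l,st,ce=cv2.connectedComponentsWithStats(m);print([ (st[i],ce[i]) for i in range(1,n) if st[i,4]>20])
for z in(146,136,118):print(proj(S,(418,38,z)))
```

```text
[ 289    0   68   50 2695] [426.5  30.2 130. ] [427.7  28.9 136. ] [429.7  26.6 146. ]
[ 22 138  75  30 852] [ 340.4 -154.   130. ] [ 344.2 -149.8  136. ] [ 350.6 -142.7  146. ]
[310 197  24  32 586] [509.  -63.3 130. ] [507.7 -61.8 136. ] [505.6 -59.4 146. ]
[321.07942719 216.69721336] [322.15334074 248.0004248 ]
[(array([357, 223,  13,  13, 133], dtype=int32), array([362.91729323, 228.78195489]))]
[(array([357, 222,  14,  12, 133], dtype=int32), array([363.03759398, 227.60150376]))]
[364.35609125 225.74152379]
[364.14726395 227.20148275]
[363.77743144 229.78706574]
```

View pics/w3.png

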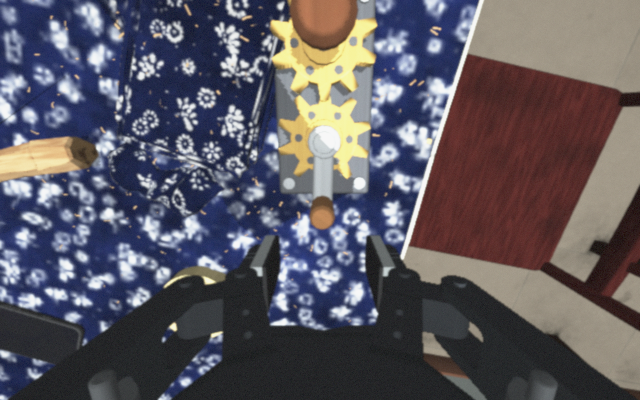

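Emit:
servo_tool:
  deltas:
    - [[0,0,0.15],[0,0,0],0.55]
    - [[0,0,0.15],[0,0,0],0.55]
    - [[0,0,0.1],[0,0,0],0.55]
    - [[0,0,0.04],[0,0,0],0.5]
    - [[0,0,0],[0,0,0],0.2]
    - [[0,0,0],[0,0,0],0.2]
    - [[0,0,0],[0,0,0],0.15]
    - [[0,0,0],[0,0,0],0.15]
  squeeze: 20

```text
time_s: 6.5
eef_pos: [512.5, -64.8, 101.3]
ee_rot: [0.001, 0.408, 0.913, 0.0]
force: [-0.9, -0.0, 5.5]
grip_width: 0.223
grip_force: 21.1
```

Emit:
servo_tool:
  deltas:
    - [[0,0,-0.01],[0,0,0],0.15]
    - [[0.0002,0.011,0],[0,0,-0.0255],0.15]
    - [[0.0002,0.011,0],[0,0,-0.0255],0.15]
    - [[0.0002,0.011,0],[0,0,-0.0255],0.15]
    - [[0.0002,0.011,0],[0,0,-0.0255],0.15]
    - [[0.0002,0.011,0],[0,0,-0.0255],0.15]
    - [[0.0002,0.011,0],[0,0,-0.0255],0.15]

```text
time_s: 7.2
eef_pos: [520.7, -55.3, 101.5]
ee_rot: [-0.0, 0.295, 0.955, -0.0]
force: [1.4, -6.3, -9.2]
grip_width: 0.222
grip_force: 21.6
```

```bash
cat >> h.py <<'E'
import cv2
def knob():
    im=optics.capture('side');S=cam('side');hsv=cv2.cvtColor(im,cv2.COLOR_BGR2HSV)
    m=cv2.inRange(hsv,(3,80,40),(14,255,200));m[:,:345]=0;m[:,385:]=0;m[:205]=0;m[250:]=0
    n,l,st,ce=cv2.connectedComponentsWithStats(m);print([ (st[i],ce[i].round(1)) for i in range(1,n) if st[i,4]>20])
    s=telemetry.sense();print(s['eef_pos'].round(1),s['force'].round(1),s['wrist_torque'].round(2),s['grip_force'])
E
python3 -c "
from h import *
knob()"
```

```text
[(array([356, 223,  14,  13, 131], dtype=int32), array([362.9, 228.7]))]
[520.8 -55.1 101.5] [  2.1  -3.9 -10. ] [-0.66 -0.4   0.01] 21.51489916490391
```

Emit:
servo_tool:
  deltas:
    - [[0.0002,0.011,0.005],[0,0,-0.0255],0.15]
    - [[0.0002,0.011,0],[0,0,-0.0255],0.15]
    - [[0.0002,0.011,0],[0,0,-0.0255],0.15]
    - [[0,0,0],[0,0,0],0.15]

```text
time_s: 7.65
eef_pos: [524.4, -49.3, 101.4]
ee_rot: [0.0, 0.238, 0.971, -0.0]
force: [0.4, -2.5, -1.0]
grip_width: 0.224
grip_force: 22.3
```

```bash
python3 -c "
from h import *
knob()"
```

```text
[(array([356, 226,  14,  12, 129], dtype=int32), array([362.7, 231.2]))]
[524.4 -49.3 101.4] [ 0.6 -2.7 -0.9] [-0.33 -0.05  0.18] 22.269737510941923
```

Knob moved 2.5 px lower (≈18 mm): it has dropped home. I'll let go of the crank and retreat.

Emit:
servo_tool:
  deltas:
    - [[0,0,0],[0,0,0],0.4]
    - [[0,0,0],[0,0,0],0.5]
    - [[0,0,0],[0,0,0],0.5]
    - [[0,0,-0.1],[0,0,0],0.5]
    - [[0,0,-0.2],[0,0,0],0.5]
    - [[0,0,-0.2],[0,0,0],0.5]
    - [[0,0,-0.2],[0,0,0],0.5]
    - [[0,0,0],[0,0,0],0.5]

```text
time_s: 8.5
eef_pos: [525.9, -49.5, 246.4]
ee_rot: [0.005, 0.238, 0.971, -0.0]
force: [0.3, 0.4, -0.7]
grip_width: 0.497
grip_force: 0.0
```

```bash
python3 -c "
from h import *
knob(); cv2.imwrite('pics/w4.png',optics.capture('wrist'))"
```

```text
[(array([356, 226,  14,  12, 129], dtype=int32), array([362.7, 231.3]))]
[525.  -49.2 243.4] [-0.7  0.2 -0.2] [0.01 0.03 0.04] 0.0
```

View pics/w4.png

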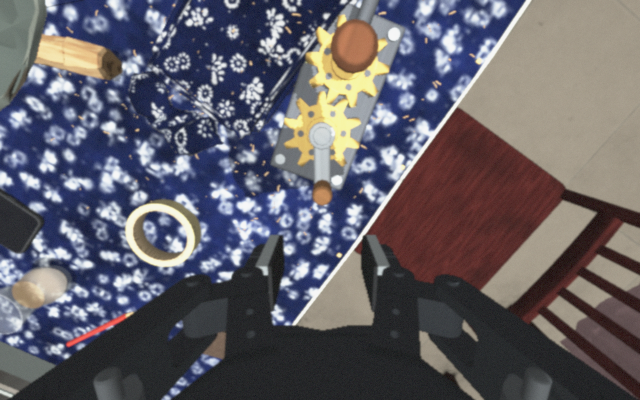

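The picture shows the knob at (355,45), with the two wheels meshed and level. The crank at (322,190) is free, and the bystanders are in place.

```bash
python3 -c "
from rig import ctrl
print(ctrl.finish_job())"
```

```text
the job is handed in; nothing more can be done
None
```

The larger drive is in low gear and handed in: the knob clicked down, then dropped fully home (about 17 mm lower in the side view) after about 0.36 rad of gentle anticlockwise cranking, with no reverse rock needed; the crank is released and no bystander was touched.

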